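# Couple the rotator sleeve to its splined drive

### The arm

A 7-joint arm with a two-finger parallel gripper is mounted at the origin on a cart in front of the work surface, level with it; the furniture and walls round the work are solid. World frame = base frame: x ahead of the robot, y to its left, z up, the work surface at z = 0. Lengths are in m, angles in rad, forces in N, time in s.
With the tool pointing down it reaches from about 0.425 to 0.925 m from the base axis. Payload 6.8 kg.
Tool frame: the origin (TCP) lies between the finger pads; the fingertips stand finger_overhang ahead of it and the grasp point (between the pads) lies 6 mm ahead of it (finger_overhang is the distance from the TCP to the fingertips, in m); z points along the fingers, y is the line along which they close (so a half turn about z gives the same grasp; the last joint's range is limited). The gripper opens to 85 mm and grips with 20 to 120 N. Pads are 22 mm wide; open, the fingers measure 114 mm over their backs; the gripper's body (76 mm by 85 mm) begins 54 mm behind the grasp point. The pads swing forward as they close: fully open they stand 13 mm farther back than shut.
Start: joints at [1.121, 0.477, 0.022, 1.555, -0.011, 1.109, -0.083], TCP at [0.226, -0.636, 0.256] pointing down, gripper open.
Joint ranges: [-2.96, 2.96], [-0.34, 2.1], [-1.41, 1.46], [0.24, 2.44], [-1.37, 4.51], [0.17, 1.92], [-2.96, 2.96]. Speed limits (rad/s): [2.39, 2.39, 3.14, 3.14, 3.14, 3.14, 3.14].

### API

Orientations are given as a unit quaternion [w, x, y, z].
In Python, from station import * gives the robot as it stands.
- The arm moves only by the tool drive_tool, never from a script. Its argument "increments" is a list of rows, each an object of numbers: "claw": the finger opening in m, from 0 to 0.0854; "dx", "dy", "dz": the shift along the tool's x, y, z in m; "wx", "wy", "wz": the turn, a rotation vector about the tool's x, y, z in degrees. A call has 1 to 20 rows; each row shifts and turns the commanded pose from where the row before left it, along the tool's axes as they then stand; what a row does not reach is not made up. A row lasts 1/8 s, in which the tool goes at most 62.5 mm and 10.7 degrees, less where a joint would pass 70% of its speed; a pose out of reach is approached as far as the arm can. A call with a gripper value outside its range is refused whole. The fingers move at their own pace and stop on an object; "newtons" is the grip in N (left out, the last holds). Time passes only in rows, so rows that do not move let the fingers close. It gives the time, the measured TCP pose, the force, the opening and the grip force at its end, in the units of the state.
- get_obs(): the state, without advancing time (a new reading comes with each control period).
- read_camera(name): name is "side" or "top" or "wrist"; returns (picture, depth): 400x640x3 uint8, red, green, blue; 400x640 float32, m along the optical axis (not along the pixel's ray), 0 where there is no reading.
- calibration(name): a dict with "intrinsics" (3x3 intrinsics, pixels), "k1" (the pictures are not rectified: a ray, as slopes to the right and down, at radius r is drawn at 1 + k1 r^2 times it, then the intrinsics apply), "R" (3x3) and "t" (3): a world point X has camera coordinates R X + t; the wrist camera has in their place "mount" (4x4, takes a point from camera to tool coordinates, whose origin is the TCP and whose axes are the flange's). Camera axes: x right, y down, z forward; pixel columns grow to the right and rows downward; lengths in m; the calibration is good to about 2 mm. A picture is of the moment at which its call begins: read the wrist's pose just before it. calibration takes no time and is no camera call.
- hand_in(): hands the job in; it is judged then, once.
The state is a dict: "t": time; "q": joint angles; "joint_vel": joint speeds; "joint_torque": joint torques, N m; "eef_pos": TCP position; "tool_rot": TCP orientation; "contact_force": force on the tool from outside, world axes, zero at the start; "torque": the same for the moment, N m; "gripper_width": opening from 0.0 (shut) to 1.0 (fully open); "grasp_force": force on a finger pad.
Only numpy, scipy, OpenCV 4.12 (cv2) and the standard library are available. Lean on these libraries where they do the work, as an engineer would, in place of code of your own. Each camera call takes 0.05 s, during which the arm holds its last target. There are 200 camera calls.

### The job

Couple the mixer: slide the coupling sleeve along its cradle, under the guard, onto the splined stub of the drive until it is fully home against the drive. Its splines do not line up as it lies now, so turn it by its lever and feel for the place where it slips on; finish with the lever standing upright, let go, and leave the other things where they are.

Things in the scene. Friction and masses are not known exactly. Their poses are not given: they have to be found in the camera images.
- bed: Fixed drive unit: grey base plate 345 x 140 x 12 mm with an open-topped cradle and a white drive housing (x = 100 to 195 mm, 116 wide, top at 118, a dial on it to 123). Origin on the table under the cradle, +x along the cradle towards the drive, z up. A sheet-steel guard hood (x = 65 to 101 mm, 86 wide, top at 105) covers the drive's stub.
- cradle (a point): Point on the sleeve's sliding axis, 62 mm above bed's origin; axes as bed. The cradle runs from x = -135 to +70 mm, cheeks out to y = +-47 mm, 78 mm above the table. Slippery strips below the sleeve and, with 1.5 mm play, over its shoulders let it only slide along x and turn about x; it cannot be lifted out.
- stub_end (a point): Free end of the drive's splined, greased steel stub, on the axis, 29 mm before the drive's face; axes as bed. Stub: 6 keys 60 degrees apart, 36 mm across. Its angle differs each time and is not reported. The gearbox holds it with 0.5 N m of drag: it stays put when the sleeve presses lightly on its end; once the sleeve is on, the two turn together.
- drive_face (a point): Centre of the drive's front face, on the axis, 62 mm above the table; axes as bed. Fully home, the sleeve's nose touches this face.
- sleeve: Aluminium coupling sleeve with steel journals, 115 mm long, 56 mm diameter, 0.4 to 0.8 kg, lying in the cradle. Origin on its axis, 60 mm from its rear end; x along the axis to the nose (towards the drive), z along its lever. Lever upright at the start; the cradle lets it lean about 40 degrees either side, and it stays where it is left until pushed.
- sleeve_nose (a point): Centre of the sleeve's open nose face, 55 mm ahead of sleeve; axes as sleeve. The bore (35 mm deep, 6 splines) goes on within about 7 degrees of the right angle; the nearest lies 14 to 30 degrees from lever upright, to either side. Misaligned, the nose stops about 29 mm short of the drive.
- lever (a point): Middle of the lever's rear face, at x = -22.5, z = 55 mm in sleeve; axes as sleeve. Black plastic channel open to the rear: web 44 mm wide, 5 thick, z = 38 to 75 above the axis; flanges 4 thick run 17 mm back from the web, 36 apart inside, so closed fingertips in the channel can push the sleeve along and swing the lever sideways.
- oil_bottle: small amber dropper bottle, 27 mm diameter, 85 mm tall, a bystander; origin at the centre of its underside
- jar: screw-cap specimen jar, 46 mm diameter, 58 mm tall, a bystander; origin at the centre of its underside
- highlighter: highlighter pen lying behind the cradle, 15 x 118 x 17 mm, a bystander; origin at its centre, underside
- counter: hand tally counter lying flat, 45 x 70 x 29 mm, a bystander; origin at its centre, underside
- coverslip_box: small flat box, 36 x 48 x 19 mm, a bystander; origin at its centre, underside
Not all that is in view belongs to the job. Leave any pink look-alike of the sleeve alone.

How it is judged:
At the end, for the whole second after the job is handed in: The sleeve is fully home on the splined stub (nose within 4 mm of the drive's face and 6 mm of its centre), its lever stands upright within about 11 degrees, and it is at rest and let go (x of sleeve_nose in the frame of drive_face above -0.004 m and distance between sleeve_nose and drive_face below 0.006 m and angle between sleeve's own z axis and vertical below 0.2 rad and linear speed of sleeve below 0.02 m/s and angular speed of sleeve below 0.15 rad/s); the robot touches nothing.
It fails at once if oil bottle moved by more than 30 mm (distance of oil_bottle from where it was at the start of the episode above 0.03 m).
It fails at once if jar moved by more than 30 mm (distance of jar from where it was at the start of the episode above 0.03 m).
It fails at once if highlighter moved by more than 30 mm (distance of highlighter from where it was at the start of the episode above 0.03 m).
It fails at once if counter moved by more than 30 mm (distance of counter from where it was at the start of the episode above 0.03 m).
It fails at once if coverslip box moved by more than 30 mm (distance of coverslip_box from where it was at the start of the episode above 0.03 m).
It also fails if it takes over 72 s, if anything falls off the work surface, if the arm or the gripper's body presses on something with over 40 N, if the wrist force passes 120 N, or if a joint passes its speed limit or range.

## Working session

There is one attempt and no reset: what is moved stays moved. The work goes in short steps, Python scripts to look and compute and a tool call to move; the robot and the scene stay as the last step left them, time stands still between calls to the robot, and variables do not carry over. Pictures are saved under pics/ and viewed, at most 10 in all, crops included, and the job is handed in when it is done.

Besides the shell and the picture viewer there is one more tool, called after "Request:" as a command line: name --argument value ..., lists and objects as JSON in quotes. drive_tool: Moves the arm, as the interface text tells. Its arguments: {"type":"object","properties":{"increments":{"type":"array","items":{"type":"object","properties":{"claw":{"type":"number"},"dx":{"type":"number"},"dy":{"type":"number"},"dz":{"type":"number"},"wx":{"type":"number"},"wy":{"type":"number"},"wz":{"type":"number"}}}},"newtons":{"type":"number"}},"required":["increments"]}

```bash
mkdir -p pics; cat > h.py <<'E'
from station import *
import numpy as np, cv2
from scipy.spatial.transform import Rotation as Ro
def save(n,f):
    o=get_obs(); im,d=read_camera(n); cv2.imwrite(f'pics/{f}.png',im[:,:,::-1]); np.savez(f'{f}.npz',im=im,d=d,p=o['eef_pos'],q=o['tool_rot']); return o,im,d
def cloud(n,f):
    z=np.load(f'{f}.npz'); d=z['d']; c=calibration(n); K=np.array(c['intrinsics']); 
    v,u=np.mgrid[:d.shape[0],:d.shape[1]]
    pts=np.stack([u,v],-1).reshape(-1,1,2).astype(float)
    s=cv2.undistortPoints(pts,K,np.array([c['k1'],0,0,0.])).reshape(*d.shape,2)
    P=np.concatenate([s*d[...,None],d[...,None]],-1)
    if 'mount' in c:
        M=np.array(c['mount']); P=P@M[:3,:3].T+M[:3,3]
        q=z['q']; P=P@Ro.from_quat([q[1],q[2],q[3],q[0]]).as_matrix().T+z['p']
    else: P=(P-np.array(c['t']))@np.array(c['R'])
    P[d<=0]=np.nan
    return P,z['im']
E
python3 - <<'E'
from h import *
o,_,_=save('top','t1'); save('side','s1')
print(o)
E
```

```text
{'t': 0.0, 'q': array([ 1.12090249,  0.4778066 ,  0.02235984,  1.55645533, -0.01151653,
        1.10927736, -0.08308484]), 'joint_vel': array([ 0.00014479,  0.00102329,  0.00030011,  0.00117513,  0.00070175,
       -0.00091576, -0.00120008]), 'joint_torque': array([ 1.91231034e-04, -5.96454549e+01,  1.60784896e+00, -2.81193495e+01,
        1.22398627e-02,  9.42255661e-03,  3.00949132e-07]), 'eef_pos': array([ 0.22604515, -0.63544987,  0.25532005]), 'tool_rot': array([-8.82569388e-04,  9.85431244e-01,  1.70071860e-01, -2.18185852e-04]), 'contact_force': array([-0.55087402, -0.15043709,  0.04317133]), 'torque': array([ 0.06460752, -0.01455265, -0.00020284]), 'grasp_force': 0.0, 'gripper_width': 0.9960697210983062}
```

View pics/t1.png

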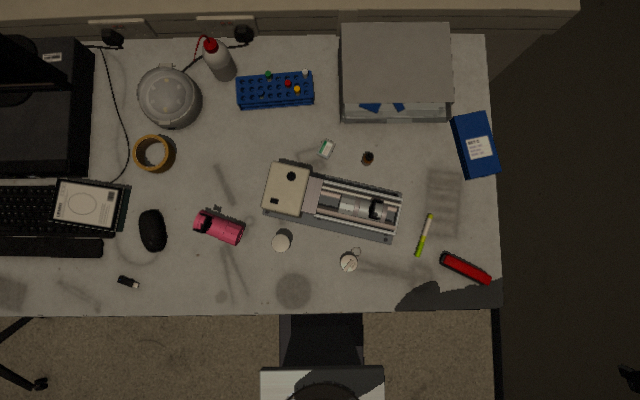

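View pics/s1.png

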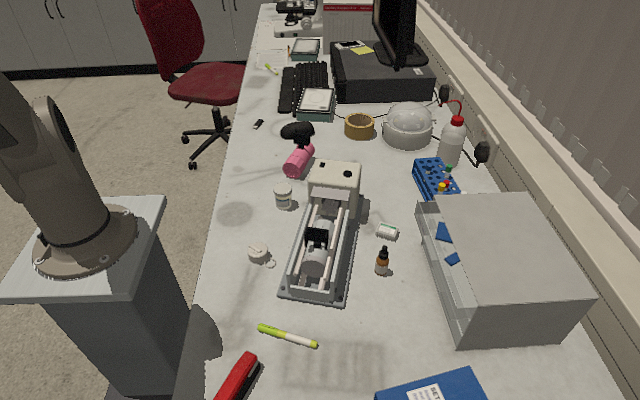

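Sleeve candidates are the silver part with the black lever in the cradle, at top (362,208) and side (318,255), and the pink look-alike at top (218,227) and side (298,160). I choose the silver one. Next I'll measure the bed and check that choice in a crop.

```bash
python3 - <<'E'
from h import *
P,im=cloud('top','t1')
for n,(u,v) in dict(sleeve=(355,206),lever=(377,208),house=(285,190),oil=(367,158),jar=(281,242),hl=(425,235),cnt=(349,263),box=(327,149),pink=(218,227)).items(): print(n,P[v,u].round(3))
sub=P[140:260,240:420]; 
# housing top
m=(abs(sub[...,2]-.118)<.008); pts=(sub[m][:,:2]*1000).astype(np.float32); 
lab=m.astype(np.uint8); k,l,st,ce=cv2.connectedComponentsWithStats(lab); i=1+np.argmax(st[1:,4]); pts=(sub[l==i][:,:2]*1000).astype(np.float32)
print(st[i],cv2.minAreaRect(pts))
# base+all above 6mm
m=(sub[...,2]>.006); k,l,st,ce=cv2.connectedComponentsWithStats(m.astype(np.uint8)); i=1+np.argmax(st[1:,4]); pts=(sub[l==i][:,:2]*1000).astype(np.float32)
r=cv2.minAreaRect(pts);print(st[i],r,cv2.boxPoints(r).round(0))
c=cv2.resize(im[140:260,250:420,::-1],None,fx=4.5,fy=4.5,interpolation=cv2.INTER_CUBIC); c=cv2.convertScaleAbs(c,alpha=1.5); cv2.imwrite('pics/t1c.png',c)
E
```

```text
sleeve [ 0.558 -0.087  0.093]
lever [ 0.552 -0.141  0.086]
house [0.596 0.078 0.121]
oil [ 0.68  -0.124  0.064]
jar [0.475 0.094 0.057]
hl [ 0.485 -0.276  0.012]
cnt [ 0.418 -0.074  0.029]
box [ 0.716 -0.025  0.016]
pink [0.514 0.251 0.055]
[  21   21   49   55 1959] ((602.0411987304688, 78.16361236572266), (95.91192626953125, 116.06683349609375), 75.37090301513672)
[  21   21  143   84 7330] ((573.0731811523438, -35.95611572265625), (345.06463623046875, 140.53379821777344), 75.55765533447266) [[ 462. -186.]
 [ 598. -221.]
 [ 684.  114.]
 [ 548.  149.]]
```

View pics/t1c.png

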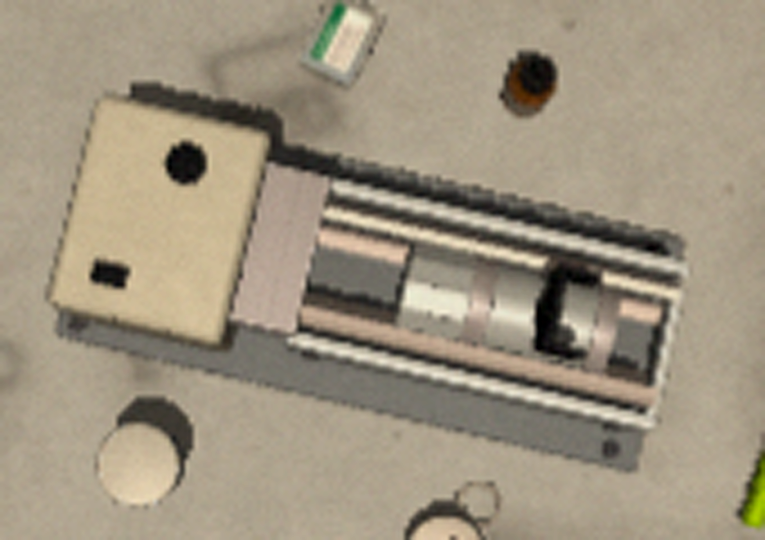

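The crop confirms the silver sleeve in the cradle, nose at about crop (405,285), with the black lever channel at about crop (570,310) open to the right (rear). The guard is at crop (280,245). Next I'll measure the lever in the bed frame.

```bash
cat >> h.py <<'E'
a=np.deg2rad(75.5); O=np.array([.5653,-.0647,0]); B=np.array([[np.cos(a),-np.sin(a),0],[np.sin(a),np.cos(a),0],[0,0,1]])
def bed(P): return (P-O)@B
E
python3 - <<'E'
from h import *
for n,f in (('top','t1'),('side','s1')):
    P,im=cloud(n,f); Q=bed(P)*1000
    m=(Q[...,2]>98)&(Q[...,2]<150)&(abs(Q[...,1])<40)&(Q[...,0]>-140)&(Q[...,0]<60)
    q=Q[m]; print(n,len(q),np.percentile(q,[2,50,98],axis=0).round(1).tolist() if len(q) else '')
    m=(Q[...,2]>82)&(Q[...,2]<96)&(abs(Q[...,1])<20)&(Q[...,0]>-140)&(Q[...,0]<60)
    q=Q[m]; print(' sleeve',len(q),np.percentile(q,[1,50,99],axis=0).round(1).tolist())
    m=(Q[...,2]>100)&(Q[...,2]<110)&(abs(Q[...,1])<60)&(Q[...,0]>55)&(Q[...,0]<99)
    print(' guard',np.percentile(Q[m],[1,50,99],axis=0).round(1).tolist())
    m=(Q[...,2]>113)&(Q[...,2]<121)&(abs(Q[...,1])<80)&(Q[...,0]>80)&(Q[...,0]<220)
    print(' house',np.percentile(Q[m],[1,50,99],axis=0).round(1).tolist())
E
```

```text
top 132 [[-79.6, -21.3, 100.9], [-62.1, 1.1, 135.1], [-57.9, 22.0, 140.3]]
 sleeve 625 [[-100.3, -18.3, 82.2], [-36.2, 0.3, 87.5], [12.6, 18.3, 92.5]]
 guard [[65.3, -41.8, 102.0], [82.0, 0.6, 105.8], [98.6, 42.3, 109.2]]
 house [[100.9, -55.9, 114.0], [147.6, 2.4, 118.5], [193.2, 56.8, 120.9]]
side 400 [[-83.2, -20.8, 100.2], [-66.2, 2.2, 122.8], [-62.2, 22.3, 138.6]]
 sleeve 495 [[-104.3, -17.3, 82.1], [-72.4, -0.8, 87.0], [10.7, 18.5, 94.4]]
 guard [[62.4, -47.0, 101.7], [81.9, 0.4, 105.4], [98.9, 50.7, 109.3]]
 house [[97.6, -55.2, 113.6], [136.1, 0.6, 118.2], [188.5, 56.8, 120.6]]
```

```bash
cat >> h.py <<'E'
def tool(bx,by,z,roll=0):
    """rows' total from current pose: shift in current tool axes, rotvec deg; target with tool x=bed x, y=-bed y, rolled about bed x"""
    o=get_obs(); q=o['tool_rot']; R=Ro.from_quat([q[1],q[2],q[3],q[0]]).as_matrix()
    T=O+B@np.array([bx,by,z]); Rt=B@Ro.from_euler('x',roll,degrees=True).as_matrix()@np.diag([1,-1,-1.])
    return (R.T@(T-o['eef_pos'])*1000).round(1), np.rad2deg(Ro.from_matrix(R.T@Rt).as_rotvec()).round(2), (bed(o['eef_pos'])*1000).round(1)
E
python3 - <<'E'
from h import *
import station
print([n for n in dir(station) if not n.startswith('_')], getattr(station,'finger_overhang',None))
print(tool(-.095,0,.256))
E
```

```text
['PlanningError', 'calibration', 'finger_overhang', 'get_obs', 'hand_in', 'read_camera'] 0.025
(array([ 4.577e+02, -3.454e+02, -1.000e-01]), array([-9.000e-02, -4.000e-02, -5.592e+01]), array([-637.6,  185.5,  255.4]))
```

Request:
drive_tool --increments '[{"claw":0,"dx":0.038,"dy":-0.0288},{"dx":0.038,"dy":-0.0288},{"dx":0.038,"dy":-0.0288},{"dx":0.038,"dy":-0.0288},{"dx":0.038,"dy":-0.0288},{"dx":0.038,"dy":-0.0288},{"dx":0.038,"dy":-0.0288},{"dx":0.038,"dy":-0.0288},{"dx":0.038,"dy":-0.0288},{"dx":0.038,"dy":-0.0288},{"dx":0.038,"dy":-0.0288},{"dx":0.038,"dy":-0.0288},{"wz":-9.3},{"wz":-9.3},{"wz":-9.3},{"wz":-9.3},{"wz":-9.3},{"wz":-9.3},{},{}]' --newtons 40

```text
schema error: expected keys claw, dx, dy, dz, wx, wy, wz
```

```bash
python3 - <<'E'
from h import *
print(get_obs()['contact_force'],get_obs()['gripper_width'],get_obs()['q'].round(2))
print(tool(-.095,0.0005,.131))
o,im,d=save('wrist','w1')
Pc,_=cloud('wrist','w1');Q=bed(Pc)*1000
m=(Q[...,2]>125)&(Q[...,2]<142)&(abs(Q[...,1])<40)&(Q[...,0]>-95)&(Q[...,0]<-40)
q=Q[m];print(len(q),np.percentile(q,[2,50,98],axis=0).round(1).tolist() if len(q) else '')
E
```

```text
[-0.34453628  0.19032903  0.40306299] 0.997752422454181 [ 1.12  0.48  0.02  1.56 -0.01  1.11 -0.08]
(array([ 457.3, -345.5,  124.9]), array([-9.000e-02, -4.000e-02, -5.592e+01]), array([-637.6,  185.5,  255.4]))
0
```

View pics/w1.png

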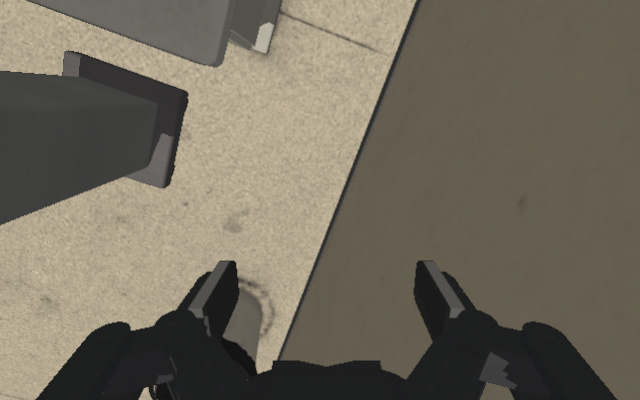

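The move was refused because every row needs all the keys. The picture therefore shows only the start view: floor and open fingers. I'll resend with full rows.

Request:
drive_tool --increments '[{"claw":0,"dx":0.038,"dy":-0.0288,"dz":0,"wx":0,"wy":0,"wz":0},{"claw":0,"dx":0.038,"dy":-0.0288,"dz":0,"wx":0,"wy":0,"wz":0},{"claw":0,"dx":0.038,"dy":-0.0288,"dz":0,"wx":0,"wy":0,"wz":0},{"claw":0,"dx":0.038,"dy":-0.0288,"dz":0,"wx":0,"wy":0,"wz":0},{"claw":0,"dx":0.038,"dy":-0.0288,"dz":0,"wx":0,"wy":0,"wz":0},{"claw":0,"dx":0.038,"dy":-0.0288,"dz":0,"wx":0,"wy":0,"wz":0},{"claw":0,"dx":0.038,"dy":-0.0288,"dz":0,"wx":0,"wy":0,"wz":0},{"claw":0,"dx":0.038,"dy":-0.0288,"dz":0,"wx":0,"wy":0,"wz":0},{"claw":0,"dx":0.038,"dy":-0.0288,"dz":0,"wx":0,"wy":0,"wz":0},{"claw":0,"dx":0.038,"dy":-0.0288,"dz":0,"wx":0,"wy":0,"wz":0},{"claw":0,"dx":0.038,"dy":-0.0288,"dz":0,"wx":0,"wy":0,"wz":0},{"claw":0,"dx":0.038,"dy":-0.0288,"dz":0,"wx":0,"wy":0,"wz":0},{"claw":0,"dx":0,"dy":0,"dz":0,"wx":0,"wy":0,"wz":-9.3},{"claw":0,"dx":0,"dy":0,"dz":0,"wx":0,"wy":0,"wz":-9.3},{"claw":0,"dx":0,"dy":0,"dz":0,"wx":0,"wy":0,"wz":-9.3},{"claw":0,"dx":0,"dy":0,"dz":0,"wx":0,"wy":0,"wz":-9.3},{"claw":0,"dx":0,"dy":0,"dz":0,"wx":0,"wy":0,"wz":-9.3},{"claw":0,"dx":0,"dy":0,"dz":0,"wx":0,"wy":0,"wz":-9.3},{"claw":0,"dx":0,"dy":0,"dz":0,"wx":0,"wy":0,"wz":0},{"claw":0,"dx":0,"dy":0,"dz":0,"wx":0,"wy":0,"wz":0}]' --newtons 40

```text
t: 2.65
eef_pos: [0.5399, -0.1576, 0.2561]
tool_rot: [-0.0, 0.792, 0.61, -0.0]
contact_force: [0.2, -0.4, 0.1]
gripper_width: 0.002
grasp_force: 0.0
```

```bash
python3 - <<'E'
from h import *
print(get_obs()['contact_force'],get_obs()['gripper_width'],get_obs()['q'].round(2))
print(tool(-.095,0.0005,.131))
o,im,d=save('wrist','w2')
Pc,_=cloud('wrist','w2');Q=bed(Pc)*1000
m=(Q[...,2]>125)&(Q[...,2]<142)&(abs(Q[...,1])<40)&(Q[...,0]>-95)&(Q[...,0]<-40)
q=Q[m];print(len(q),np.percentile(q,[2,50,98],axis=0).round(1).tolist() if len(q) else '')
E
```

```text
[ 0.15690792 -0.36112706  0.14157785] 0.0022887609656915497 [ 0.5   0.32 -0.4   1.81  0.14  1.04 -0.21]
(array([  1.3,   0.9, 125.1]), array([-0.02,  0.  , -0.3 ]), array([-96.3,   1.3, 256.1]))
747 [[-79.2, -20.4, 125.6], [-61.8, 1.3, 136.9], [-58.5, 22.7, 138.3]]
```

View pics/w2.png

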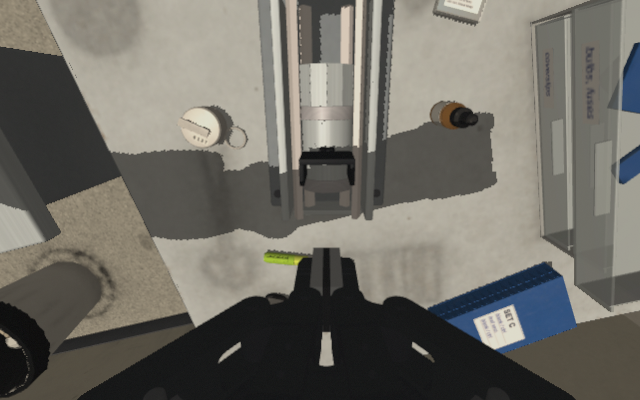

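The wrist view shows the lever channel at about (327,165), open towards the shut fingers at (326,260) and in line with them. I'll go down and make contact.

Request:
drive_tool --increments '[{"claw":0,"dx":0,"dy":0,"dz":0.03,"wx":0,"wy":0,"wz":-0.3},{"claw":0,"dx":0,"dy":0,"dz":0.03,"wx":0,"wy":0,"wz":0},{"claw":0,"dx":0,"dy":0,"dz":0.03,"wx":0,"wy":0,"wz":0},{"claw":0,"dx":0,"dy":0,"dz":0.02,"wx":0,"wy":0,"wz":0},{"claw":0,"dx":0,"dy":0,"dz":0.015,"wx":0,"wy":0,"wz":0},{"claw":0,"dx":0.005,"dy":0,"dz":0,"wx":0,"wy":0,"wz":0},{"claw":0,"dx":0.005,"dy":0,"dz":0,"wx":0,"wy":0,"wz":0},{"claw":0,"dx":0.005,"dy":0,"dz":0,"wx":0,"wy":0,"wz":0},{"claw":0,"dx":0.005,"dy":0,"dz":0,"wx":0,"wy":0,"wz":0},{"claw":0,"dx":0.005,"dy":0,"dz":0,"wx":0,"wy":0,"wz":0},{"claw":0,"dx":0,"dy":0,"dz":0,"wx":0,"wy":0,"wz":0}]'

```text
t: 4.08
eef_pos: [0.5465, -0.1329, 0.1315]
tool_rot: [0.0, 0.79, 0.614, 0.0]
contact_force: [0.2, 0.5, 0.4]
gripper_width: 0.0
grasp_force: 0.0
```

```bash
cat > st.py <<'E'
from h import *
import sys
o=get_obs(); F=B.T@o['contact_force']; t=B.T@o['torque']
print('t',round(o['t'],2),'bed tcp',(bed(o['eef_pos'])*1000).round(1),'F bed',F.round(1),'M',t.round(2))
if len(sys.argv)>1: print(tool(*map(float,sys.argv[1:])))
E
python3 st.py
```

```text
t 4.08 bed tcp [-70.7   1.2 131.5] F bed [ 0.5 -0.1  0.4] M [ 0.03 -0.03  0.01]
```

Request:
drive_tool --increments '[{"claw":0,"dx":0.006,"dy":0,"dz":0,"wx":0,"wy":0,"wz":0},{"claw":0,"dx":0.006,"dy":0,"dz":0,"wx":0,"wy":0,"wz":0},{"claw":0,"dx":0.006,"dy":0,"dz":0,"wx":0,"wy":0,"wz":0},{"claw":0,"dx":0.006,"dy":0,"dz":0,"wx":0,"wy":0,"wz":0},{"claw":0,"dx":0.006,"dy":0,"dz":0,"wx":0,"wy":0,"wz":0},{"claw":0,"dx":0.006,"dy":0,"dz":0,"wx":0,"wy":0,"wz":0},{"claw":0,"dx":0.006,"dy":0,"dz":0,"wx":0,"wy":0,"wz":0}]'

```text
t: 4.95
eef_pos: [0.5567, -0.0922, 0.1313]
tool_rot: [-0.0, 0.79, 0.613, -0.0]
contact_force: [-0.6, -1.3, 0.5]
gripper_width: -0.002
grasp_force: 0.8
```

```bash
python3 st.py; python3 - <<'E'
from h import *
save('top','t2');P,im=cloud('top','t2');Q=bed(P)*1000
for lo,hi in ((82,96),(100,142)):
    m=(Q[...,2]>lo)&(Q[...,2]<hi)&(abs(Q[...,1])<20)&(Q[...,0]>-140)&(Q[...,0]<62)
    print(lo,m.sum(),np.percentile(Q[m],[1,50,99],axis=0).round(1).tolist())
E
```

```text
t 4.95 bed tcp [-28.8   1.4 131.3] F bed [-1.4  0.2  0.5] M [0.   0.36 0.02]
82 386 [[-8.0, -18.6, 82.1], [28.1, 1.3, 87.5], [59.0, 18.4, 92.1]]Traceback (most recent call last):
  File "<stdin>", line 5, in <module>
    return _quantile_unchecked(
        a, q, axis, out, overwrite_input, method, keepdims, weights)
    return _ureduce(a,
                    func=_quantile_ureduce_func,
    ...<5 lines>...
                    overwrite_input=overwrite_input,
                    method=method)
    r = func(a, **kwargs)
    result = _quantile(arr,
                       quantiles=q,
    ...<2 lines>...
                       out=out,
                       weights=wgt)
    slices_having_nans = np.isnan(arr[-1, ...])
                                  ~~~^^^^^^^^^
IndexError: index -1 is out of bounds for axis 0 with size 0
```

Request:
drive_tool --increments '[{"claw":0,"dx":0.004,"dy":0,"dz":0,"wx":0,"wy":0,"wz":0},{"claw":0,"dx":0.004,"dy":0,"dz":0,"wx":0,"wy":0,"wz":0},{"claw":0,"dx":0.004,"dy":0,"dz":0,"wx":0,"wy":0,"wz":0},{"claw":0,"dx":0.001,"dy":0,"dz":0,"wx":0,"wy":0,"wz":0},{"claw":0,"dx":0,"dy":0,"dz":0,"wx":0,"wy":0,"wz":0}]'

```text
t: 5.62
eef_pos: [0.5599, -0.0797, 0.1313]
tool_rot: [-0.0, 0.79, 0.614, 0.0]
contact_force: [-0.7, -0.6, 0.4]
gripper_width: -0.001
grasp_force: 0.2
```

```bash
python3 st.py
```

```text
t 5.62 bed tcp [-15.9   1.5 131.3] F bed [-0.8  0.6  0.4] M [ 0.    0.09 -0.01]
```

Request:
drive_tool --increments '[{"claw":0,"dx":0.001,"dy":0,"dz":0,"wx":0,"wy":0,"wz":0},{"claw":0,"dx":0.001,"dy":0,"dz":0,"wx":0,"wy":0,"wz":0},{"claw":0,"dx":0.001,"dy":0,"dz":0,"wx":0,"wy":0,"wz":0},{"claw":0,"dx":0,"dy":0,"dz":0,"wx":0,"wy":0,"wz":0}]'

```text
t: 6.12
eef_pos: [0.5604, -0.0778, 0.1313]
tool_rot: [0.0, 0.79, 0.613, -0.0]
contact_force: [-1.1, -4.4, 2.3]
gripper_width: -0.001
grasp_force: 2.2
```

```bash
python3 st.py
```

```text
t 6.12 bed tcp [-13.9   1.4 131.3] F bed [-4.5  0.   2.3] M [ 0.01  0.93 -0.02]
```

Request:
drive_tool --increments '[{"claw":0,"dx":0.0005,"dy":0.0036,"dz":0.0001,"wx":3,"wy":0,"wz":0},{"claw":0,"dx":0,"dy":0.0036,"dz":0.0001,"wx":3,"wy":0,"wz":0},{"claw":0,"dx":0,"dy":0.0036,"dz":0.0001,"wx":3,"wy":0,"wz":0},{"claw":0,"dx":0,"dy":0.0036,"dz":0.0001,"wx":3,"wy":0,"wz":0},{"claw":0,"dx":0,"dy":0.0036,"dz":0.0001,"wx":3,"wy":0,"wz":0},{"claw":0,"dx":0,"dy":0,"dz":0,"wx":0,"wy":0,"wz":0}]'

```text
t: 6.88
eef_pos: [0.5785, -0.0817, 0.1285]
tool_rot: [-0.103, 0.783, 0.608, -0.08]
contact_force: [-0.3, -4.5, 1.8]
gripper_width: -0.004
grasp_force: 2.0
```

```bash
python3 st.py
```

```text
t 6.88 bed tcp [-13.1 -17.  128.5] F bed [-4.4 -0.9  1.8] M [-0.44  0.82  0.22]
```

Request:
drive_tool --increments '[{"claw":0,"dx":0.0005,"dy":0.0036,"dz":0.0001,"wx":3,"wy":0,"wz":0},{"claw":0,"dx":0,"dy":0.0036,"dz":0.0001,"wx":3,"wy":0,"wz":0},{"claw":0,"dx":0,"dy":0.0036,"dz":0.0001,"wx":3,"wy":0,"wz":0},{"claw":0,"dx":0,"dy":0,"dz":0,"wx":0,"wy":0,"wz":0}]'

```text
t: 7.38
eef_pos: [0.5881, -0.0823, 0.1245]
tool_rot: [-0.164, 0.772, 0.6, -0.127]
contact_force: [-0.3, -0.8, -0.3]
gripper_width: 0.002
grasp_force: 0.4
```

```bash
python3 st.py
```

```text
t 7.38 bed tcp [-11.4 -26.5 124.5] F bed [-0.8  0.1 -0.3] M [-0.49  0.19  0.05]
```

The push force fell and the tool advanced, so the sleeve may be slipping on. I'll push forward.

Request:
drive_tool --increments '[{"claw":0,"dx":0.002,"dy":0,"dz":0,"wx":0,"wy":0,"wz":0},{"claw":0,"dx":0.002,"dy":0,"dz":0,"wx":0,"wy":0,"wz":0},{"claw":0,"dx":0.001,"dy":0,"dz":0,"wx":0,"wy":0,"wz":0},{"claw":0,"dx":0,"dy":0,"dz":0,"wx":0,"wy":0,"wz":0}]'

```text
t: 7.88
eef_pos: [0.5891, -0.0779, 0.1255]
tool_rot: [-0.164, 0.772, 0.6, -0.127]
contact_force: [-0.1, -0.0, 0.5]
gripper_width: 0.001
grasp_force: 0.4
```

```bash
python3 st.py
```

```text
t 7.88 bed tcp [ -6.8 -26.3 125.5] F bed [-0.1  0.1  0.5] M [-0.34  0.11  0.06]
```

Request:
drive_tool --increments '[{"claw":0,"dx":0.003,"dy":0,"dz":0,"wx":0,"wy":0,"wz":0},{"claw":0,"dx":0.003,"dy":0,"dz":0,"wx":0,"wy":0,"wz":0},{"claw":0,"dx":0.003,"dy":0,"dz":0,"wx":0,"wy":0,"wz":0},{"claw":0,"dx":0.003,"dy":0,"dz":0,"wx":0,"wy":0,"wz":0},{"claw":0,"dx":0.003,"dy":0,"dz":0,"wx":0,"wy":0,"wz":0},{"claw":0,"dx":0.003,"dy":0,"dz":0,"wx":0,"wy":0,"wz":0},{"claw":0,"dx":0,"dy":0,"dz":0,"wx":0,"wy":0,"wz":0}]'

```text
t: 8.75
eef_pos: [0.5937, -0.0602, 0.1253]
tool_rot: [-0.164, 0.772, 0.6, -0.127]
contact_force: [1.1, -0.9, -0.3]
gripper_width: -0.001
grasp_force: 0.3
```

```bash
python3 st.py
```

```text
t 8.75 bed tcp [ 11.4 -26.4 125.3] F bed [-0.6 -1.3 -0.3] M [-0.37  0.1   0.06]
```

Request:
drive_tool --increments '[{"claw":0,"dx":0.002,"dy":0,"dz":0,"wx":0,"wy":0,"wz":0},{"claw":0,"dx":0.002,"dy":0,"dz":0,"wx":0,"wy":0,"wz":0},{"claw":0,"dx":0.001,"dy":0,"dz":0,"wx":0,"wy":0,"wz":0},{"claw":0,"dx":0.001,"dy":0,"dz":0,"wx":0,"wy":0,"wz":0},{"claw":0,"dx":0,"dy":0,"dz":0,"wx":0,"wy":0,"wz":0}]'

```text
t: 9.38
eef_pos: [0.5941, -0.06, 0.1255]
tool_rot: [-0.162, 0.774, 0.599, -0.13]
contact_force: [-3.5, -11.9, 5.6]
gripper_width: -0.004
grasp_force: 6.1
```

```bash
python3 st.py
```

```text
t 9.38 bed tcp [ 11.8 -26.7 125.5] F bed [-12.4   0.4   5.6] M [0.09 2.22 1.08]
```

```bash
python3 - <<'E'
from h import *
for n,f in (('top','t3'),('side','s3')):
    save(n,f);P,im=cloud(n,f);Q=bed(P)*1000
    m=(Q[...,2]>82)&(Q[...,2]<93)&(abs(Q[...,1])<18)&(Q[...,0]>-140)&(Q[...,0]<62)
    x=np.sort(Q[m][:,0]); print(n,m.sum(),x[:12].round(1))
c=cv2.imread('pics/s3.png')[150:310,250:400]; cv2.imwrite('pics/s3c.png',cv2.resize(c,None,fx=3.7,fy=3.7,interpolation=cv2.INTER_CUBIC))
E
```

```text
top 349 [-14.7 -14.6 -14.5 -14.3 -14.  -13.8 -13.8 -13.2 -13.1 -12.9 -12.8 -12.7]
side 281 [-18.6 -18.2 -18.  -17.9 -17.8 -17.7 -17.6 -17.5 -17.1 -17.  -17.  -17. ]
```

View pics/s3c.png

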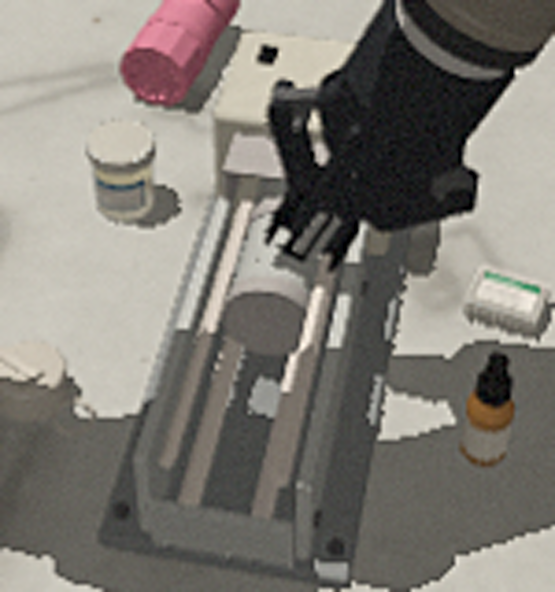

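The crop shows the sleeve's rear end at about (265,320), moved about 86 mm. That matches fully home, with the lever leaning to the right in the picture. I'll now swing it back upright.

Request:
drive_tool --increments '[{"claw":0,"dx":-0.001,"dy":-0.0036,"dz":0.0001,"wx":-3,"wy":0,"wz":0},{"claw":0,"dx":0,"dy":-0.0036,"dz":0.0001,"wx":-3,"wy":0,"wz":0},{"claw":0,"dx":0,"dy":-0.0036,"dz":0.0001,"wx":-3,"wy":0,"wz":0},{"claw":0,"dx":0,"dy":-0.0036,"dz":0.0001,"wx":-3,"wy":0,"wz":0},{"claw":0,"dx":0,"dy":-0.0036,"dz":0.0001,"wx":-3,"wy":0,"wz":0},{"claw":0,"dx":0,"dy":-0.0036,"dz":0.0001,"wx":-3,"wy":0,"wz":0},{"claw":0,"dx":0,"dy":-0.0036,"dz":0.0001,"wx":-3,"wy":0,"wz":0},{"claw":0,"dx":0,"dy":-0.0036,"dz":0.0001,"wx":-3,"wy":0,"wz":0},{"claw":0,"dx":0,"dy":-0.0036,"dz":0.0001,"wx":-3,"wy":0,"wz":0},{"claw":0,"dx":0,"dy":0,"dz":0,"wx":0,"wy":0,"wz":0}]'

```text
t: 10.72
eef_pos: [0.565, -0.0523, 0.1316]
tool_rot: [0.023, 0.79, 0.612, 0.016]
contact_force: [4.6, -10.8, -3.7]
gripper_width: 0.004
grasp_force: 6.4
```

```bash
cat > lev.py <<'E'
from h import *
import sys
f=sys.argv[1]; save('top',f);P,im=cloud('top',f);Q=bed(P)*1000
m=(Q[...,2]>128)&(Q[...,2]<141)&(abs(Q[...,1])<60)&(Q[...,0]>15)&(Q[...,0]<60)
print(m.sum(),np.percentile(Q[m],[2,50,98],axis=0).round(1).tolist() if m.sum() else '')
E
python3 st.py 0.012 0.001 .131; python3 lev.py t4
```

```text
t 10.72 bed tcp [ 12.    3.4 131.6] F bed [-9.3 -7.2 -3.7] M [-1.29  2.03 -0.2 ]
(array([0. , 2.4, 0.8]), array([ 3.25,  0.19, -0.01]), array([ 12. ,   3.4, 131.6]))
0
```

The lever should be close to upright. I'll release the side load, back out along the cradle, rise and look.

Request:
drive_tool --increments '[{"claw":0,"dx":-0.002,"dy":0.003,"dz":0,"wx":3,"wy":0,"wz":0},{"claw":0,"dx":-0.004,"dy":0,"dz":0,"wx":0,"wy":0,"wz":0},{"claw":0,"dx":-0.01,"dy":0,"dz":0,"wx":0,"wy":0,"wz":0},{"claw":0,"dx":-0.015,"dy":0,"dz":0,"wx":0,"wy":0,"wz":0},{"claw":0,"dx":-0.02,"dy":0,"dz":0,"wx":0,"wy":0,"wz":0},{"claw":0,"dx":-0.02,"dy":0,"dz":0,"wx":0,"wy":0,"wz":0},{"claw":0,"dx":0,"dy":0,"dz":-0.03,"wx":0,"wy":0,"wz":0},{"claw":0,"dx":0,"dy":0,"dz":-0.03,"wx":0,"wy":0,"wz":0},{"claw":0,"dx":0,"dy":0,"dz":-0.03,"wx":0,"wy":0,"wz":0},{"claw":0,"dx":-0.03,"dy":0,"dz":-0.02,"wx":0,"wy":0,"wz":0},{"claw":0,"dx":-0.03,"dy":0,"dz":-0.01,"wx":0,"wy":0,"wz":0},{"claw":0,"dx":0,"dy":0,"dz":0,"wx":0,"wy":0,"wz":0}]'

```text
t: 12.28
eef_pos: [0.5337, -0.1801, 0.252]
tool_rot: [0.001, 0.792, 0.611, -0.0]
contact_force: [1.4, 0.4, -0.4]
gripper_width: 0.0
grasp_force: 0.0
```

```bash
python3 st.py; python3 - <<'E'
from h import *
for n in ('top','wrist','side'):
    f=n[0]+'5'; save(n,f);P,im=cloud(n,f);Q=bed(P)*1000
    for lo,hi in ((133,141),(103,128)):
        m=(Q[...,2]>lo)&(Q[...,2]<hi)&(abs(Q[...,1])<60)&(Q[...,0]>0)&(Q[...,0]<45)
        print(n,lo,m.sum(),np.percentile(Q[m],[2,50,98],axis=0).round(1).tolist() if m.sum() else '')
    m=(Q[...,2]>82)&(Q[...,2]<93)&(abs(Q[...,1])<18)&(Q[...,0]>-140)&(Q[...,0]<62)
    x=np.sort(Q[m][:,0]); print(' rear',m.sum(),x[:8].round(1))
E
```

```text
t 12.28 bed tcp [-119.7    1.7  252. ] F bed [ 0.7 -1.2 -0.4] M [-0.04 -0.   -0.05]
top 133 71 [[7.4, -24.6, 133.6], [23.3, -1.8, 137.4], [27.3, 18.8, 139.8]]
top 103 34 [[7.2, -20.9, 103.9], [18.3, 2.2, 112.1], [28.2, 20.1, 127.3]]
 rear 374 [-14.5 -14.5 -14.5 -14.3 -14.1 -14.  -13.5 -13.4]
wrist 133 803 [[5.4, -23.7, 133.4], [22.0, -2.7, 137.0], [24.6, 19.6, 139.3]]
wrist 103 670 [[5.0, -21.0, 103.3], [21.9, -5.0, 115.9], [22.4, 19.0, 127.6]]
 rear 2044 [-15.6 -15.6 -15.6 -15.5 -15.5 -15.5 -15.5 -15.5]
side 133 45 [[3.0, -23.8, 133.2], [19.9, -16.1, 136.0], [25.5, 11.6, 138.9]]
side 103 171 [[3.3, -23.1, 103.2], [20.5, -1.6, 115.1], [22.6, 17.4, 127.8]]
 rear 254 [-18.7 -18.4 -18.2 -18.2 -18.2 -18.1 -17.9 -17.8]
```

View pics/w5.png

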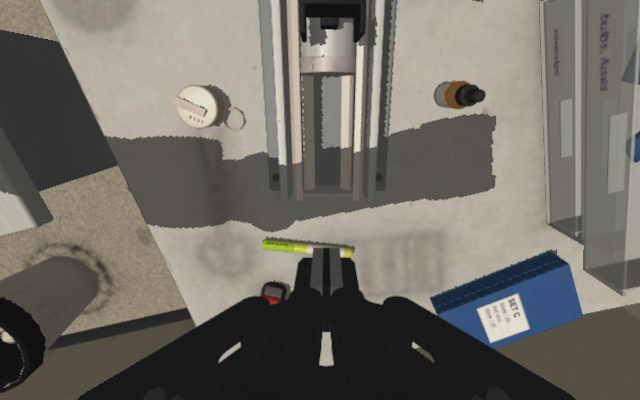

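The lever leans about 2.5° and the sleeve's rear end is at about x = -15, which is where it should be when home. For certainty I'll press once more, firmly, with the fingers centred on the lever.

Request:
drive_tool --increments '[{"claw":0,"dx":0.03,"dy":0.003,"dz":0.01,"wx":0,"wy":0,"wz":0},{"claw":0,"dx":0.03,"dy":0,"dz":0.02,"wx":0,"wy":0,"wz":0},{"claw":0,"dx":0,"dy":0,"dz":0.03,"wx":0,"wy":0,"wz":0},{"claw":0,"dx":0,"dy":0,"dz":0.03,"wx":0,"wy":0,"wz":0},{"claw":0,"dx":0,"dy":0,"dz":0.03,"wx":0,"wy":0,"wz":0},{"claw":0,"dx":0.02,"dy":0,"dz":0,"wx":0,"wy":0,"wz":0},{"claw":0,"dx":0.02,"dy":0,"dz":0,"wx":0,"wy":0,"wz":0},{"claw":0,"dx":0.015,"dy":0,"dz":0,"wx":0,"wy":0,"wz":0},{"claw":0,"dx":0.008,"dy":0,"dz":0,"wx":0,"wy":0,"wz":0},{"claw":0,"dx":0.004,"dy":0,"dz":0,"wx":0,"wy":0,"wz":0},{"claw":0,"dx":0.004,"dy":0,"dz":0,"wx":0,"wy":0,"wz":0},{"claw":0,"dx":0.003,"dy":0,"dz":0,"wx":0,"wy":0,"wz":0},{"claw":0,"dx":0,"dy":0,"dz":0,"wx":0,"wy":0,"wz":0}]'

```text
t: 14.05
eef_pos: [0.5694, -0.0538, 0.1319]
tool_rot: [0.002, 0.792, 0.611, -0.004]
contact_force: [-6.6, -14.0, 10.2]
gripper_width: -0.001
grasp_force: 7.7
```

```bash
python3 st.py
```

```text
t 14.05 bed tcp [ 11.5  -1.3 131.9] F bed [-15.2   2.9  10.2] M [0.53 2.92 0.05]
```

It's a solid stop at the same place under 15 N. Backing out for the last time.

Request:
drive_tool --increments '[{"claw":0,"dx":-0.005,"dy":0,"dz":0,"wx":0,"wy":0,"wz":0},{"claw":0,"dx":-0.01,"dy":0,"dz":0,"wx":0,"wy":0,"wz":0},{"claw":0,"dx":-0.015,"dy":0,"dz":0,"wx":0,"wy":0,"wz":0},{"claw":0,"dx":-0.02,"dy":0,"dz":0,"wx":0,"wy":0,"wz":0},{"claw":0,"dx":-0.02,"dy":0,"dz":0,"wx":0,"wy":0,"wz":0},{"claw":0,"dx":-0.01,"dy":0,"dz":-0.03,"wx":0,"wy":0,"wz":0},{"claw":0,"dx":0,"dy":0,"dz":-0.03,"wx":0,"wy":0,"wz":0},{"claw":0,"dx":0,"dy":0,"dz":-0.03,"wx":0,"wy":0,"wz":0},{"claw":0,"dx":-0.03,"dy":0,"dz":-0.03,"wx":0,"wy":0,"wz":0},{"claw":0,"dx":0,"dy":0,"dz":0,"wx":0,"wy":0,"wz":0},{"claw":0,"dx":0,"dy":0,"dz":0,"wx":0,"wy":0,"wz":0}]'

```text
t: 15.42
eef_pos: [0.543, -0.1536, 0.2507]
tool_rot: [-0.0, 0.79, 0.613, -0.0]
contact_force: [-0.3, -0.2, -0.6]
gripper_width: -0.004
grasp_force: 0.0
```

```bash
python3 st.py; python3 - <<'E'
from h import *
n='wrist';f='w6'; save(n,f);P,im=cloud(n,f);Q=bed(P)*1000
m=(Q[...,2]>133)&(Q[...,2]<141)&(abs(Q[...,1])<60)&(Q[...,0]>0)&(Q[...,0]<45)
p=np.percentile(Q[m],[2,50,98],axis=0); print(p.round(1).tolist())
m=(Q[...,2]>82)&(Q[...,2]<93)&(abs(Q[...,1])<18)&(Q[...,0]>-140)&(Q[...,0]<62)
r=np.sort(Q[m][:,0])[5]; print(r)
if abs(p[0,1]+p[2,1])<14 and r>-18: print(hand_in())
E
```

```text
t 15.43 bed tcp [-91.7  -0.7 250.7] F bed [-0.3  0.3 -0.6] M [-0.03 -0.01  0.01]
[[5.8, -23.7, 134.2], [22.7, -1.0, 137.3], [26.9, 19.4, 139.3]]
-14.465587247637453
the job is handed in; nothing more can be done
None
```

I've handed the job in at 15.4 s: the sleeve measures fully home on the stub (to about 1 mm), its lever is about 2–3° off upright, and the arm is clear. No verdict came back.

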